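Third hand: press a manifold block against the sprung stop of an assembly jig

TASK

Take the longer of the two aluminium manifold blocks, lower it flat into the jig between the side rails so that it first stands clear in front of the two stop pins, then slide it along against both pins and push the sprung yoke back to about half of its travel (about 10 N), where the block's near face is level with the dark witness lines on the rails. Never drive the yoke to its back stop, and leave the shorter block and the two small pipe fittings where they are. Finish while still holding the block there, pressing steadily against the spring, so that a colleague can put in the screws.

Things in the scene. Friction and masses are not known exactly. Their poses are not given: they have to be found in the camera images.
- long_block_mid (a point): centre of the longer manifold block: a loose plain aluminium block 40 (x) x 100 (y) x 44 mm (z), about 0.3 kg, starting on the worktop, its own z up; the point is half-way up (22 mm above its underside). Grip it across its 40 mm width (its x), at the middle of its length. It is symmetric: either 40 mm-side may face the pins.
- short_block_mid (a point): centre of the shorter manifold block, a bystander: same section and look but 40 x 66 x 44 mm; half-way up. The two blocks may have swapped places.
- jig: the jig, fixed to the worktop; origin at the centre of the underside of its dark steel base plate, 220 (x) x 150 (y) x 10 mm. Its +x points from the open end (near the robot) to the grey fence block at x +85 to +107 mm, y +-55 mm, 50 mm above the worktop. Steel side rails run from x -85 to +40 mm, 110 mm clear between them, 11 mm thick, tops 24 mm above the worktop.
- jig_seat (a point): point on top of the base plate (10 mm above the worktop) over the jig's origin, axes as the jig's. The long block's centre is to finish over it, 22 mm higher: yoke in 10 mm, block's near face level with the thin dark witness line across each rail at x = -20 mm.
- pin_tips (a point): point midway between the rubber faces of the yoke's two stop pins (18 mm round, at y +-33 mm, axis 22 mm above the base plate); moves with the yoke. Yoke out: at jig x = +10 mm, so a block centred at x = -45 mm stands 35 mm clear. Between the pins is a space 48 mm wide, 40 mm deep for a finger, before the yoke's crossbar (top 43 mm above the worktop).
- yoke (a joint): travel of the sprung yoke, m: 0 = fully out (as at the start), grows as it is pushed towards the fence (jig +x), back stop at 0.020. Spring: 2 N preload plus 0.8 N per mm, so 10 N at 0.010; it springs back if let go.
- steel_tee: small steel tee fitting lying on the worktop, 29 x 36 x 14 mm, bystander; origin under its centre
- brass_union: small brass union lying on the worktop, 22 x 39 x 19 mm, bystander; origin under its centre

How it is judged:
By the outcome, as a careful person would: the job done as asked, in the order asked, and still so for the second after the job is handed in, while the arm keeps its last pose, push and grip.
It also fails if it takes over 51 s, if anything falls off the work surface, if the arm or the gripper's body presses on something with over 40 N, if the wrist force passes 120 N, or if a joint passes its speed limit or range.

ROBOT

A 7-joint arm with a two-finger parallel gripper is mounted at the origin on a cart in front of the work surface, level with it; the furniture and walls round the work are solid. World frame = base frame: x ahead of the robot, y to its left, z up, the work surface at z = 0. Lengths are in m, angles in rad, forces in N, time in s.
With the tool pointing down it reaches from about 0.35 to 0.9 m from the base axis. Payload 8.1 kg.
Tool frame: the origin (TCP) lies at the very end of the fingers, on their centre line; the grasp point (between the pads) lies 19 mm behind it (robot.tcp_to_grasp is the distance from the TCP to the grasp point, in m); z points along the fingers, x is the direction in which the jaws open and shut, and the axes are right-handed (so a half turn about z gives the same grasp; the last joint's range is limited). The gripper opens to 92 mm and grips with 3 to 60 N. Pads are 19 mm wide; open, the fingers measure 130 mm over their backs; the gripper's body (75 mm by 190 mm) begins 47 mm behind the grasp point.
Start: joints at [1.114, 0.434, 0.025, 1.573, -0.012, 1.134, -0.075], TCP at [0.217, -0.586, 0.227] pointing down, gripper open.
Joint ranges: [-2.62, 2.62], [-0.44, 2.09], [-1.27, 1.32], [0.08, 2.57], [-1.32, 4.46], [0.12, 2], [-2.74, 2.74]. Speed limits (rad/s): [2.22, 2.22, 3.01, 3.01, 3.14, 3.14, 3.14].

INTERFACE

Orientations are given as a rotation vector (axis times angle).
In Python, from rig import robot gives the robot as it stands.
- The arm moves only by the tool drive_tool, never from a script. Its argument "increments" is a list of rows, each a list of 7 numbers: the shift along the world's x, y, z in cm, then the turn, a rotation vector about the world's x, y, z in rad, then the gripper's target within -1 to 1 (fully open at 1, half-way at 0, shut at -1). A call has 1 to 5 rows; each row is the pose to reach, as a shift and turn from the pose commanded when the call began; what a row does not reach only later rows make up. A row lasts 1/8 s, in which the tool goes at most 62.5 mm and 10.7 degrees, less where a joint would pass 70% of its speed; a pose out of reach is approached as far as the arm can. A call with a gripper value outside its range is refused whole. The fingers move at their own pace and stop on an object; "grip_force" is the grip in N (left out, the last holds). Time passes only in rows, so rows that repeat a pose let the fingers close. It gives the time, the measured TCP pose, the force and the opening at its end, in the units of the state.
- robot.state(): the state, without advancing time (a new reading comes with each control period).
- robot.snapshot(name): name is "scene" or "side" or "wrist"; returns a dict with "image" (480x640x3 uint8, red, green, blue), "camera_matrix" (3x3 intrinsics, pixels), "k1" (the pictures are not rectified: a ray, as slopes to the right and down, at radius r is drawn at 1 + k1 r^2 times it, then the intrinsics apply), "T" (4x4, takes a point from camera to world coordinates). Camera axes: x right, y down, z forward; pixel columns grow to the right and rows downward; lengths in m; the calibration is good to about 2 mm. A picture is of the moment at which its call begins. There is no depth.
- robot.sign_off(): hands the job in, once; it reports no verdict.
The state is a dict: "time_s": time; "joint_pos": joint angles; "qvel": joint speeds; "effort": joint torques, N m; "tool_pos": TCP position; "tool_rot": TCP orientation; "contact_force": force on the tool from outside, world axes, zero at the start; "moment": the same for the moment, N m; "gripper_width": finger opening in m.
Only numpy, scipy, OpenCV 4.12 (cv2) and the standard library are available. Lean on these libraries where they do the work, as an engineer would, in place of code of your own. Each camera call takes 0.05 s, during which the arm holds its last target.

## Working session

There is one attempt and no reset: what is moved stays moved. The work goes in short steps, Python scripts to look and compute and a tool call to move; the robot and the scene stay as the last step left them, time stands still between calls to the robot, and variables do not carry over. Pictures are saved under pics/ and viewed, and the job is handed in when it is done.

Besides the shell and the picture viewer there is one more tool, called after "Emit:" as a command line: name --pt "numbers of a row" for each row, then --argument value for the rest. drive_tool: Moves the arm, as the interface text tells. Its arguments: {"type":"object","properties":{"increments":{"type":"array"},"grip_force":{"type":"number"}},"required":["increments"]}

```bash
ls; mkdir -p pics
python3 - <<'E'
from rig import robot
import cv2
s=robot.state(); print(s)
for n in ("scene","side","wrist"):
    d=robot.snapshot(n); cv2.imwrite(f"pics/{n}0.png",d["image"][:,:,::-1]); print(n,d["camera_matrix"].tolist(),d["k1"],d["T"].round(4).tolist())
E
```

```text
pics
{'time_s': 0.0, 'joint_pos': array([ 1.11440603,  0.43521105,  0.02496588,  1.57410682, -0.01157996,
        1.13401635, -0.07511937]), 'qvel': array([ 3.01831902e-06,  9.70336168e-04, -8.52988631e-04,  2.31596298e-03,
       -3.96766043e-04, -2.93854238e-04, -1.33765416e-03]), 'effort': array([-3.22214055e-04, -6.67855310e+01,  9.84111093e-01, -3.14469302e+01,
       -6.07887260e-02,  4.28579771e-02,  9.12290625e-05]), 'tool_pos': array([ 0.21629607, -0.58582086,  0.22594857]), 'tool_rot': array([-2.57698616e+00,  1.79551037e+00,  2.19057029e-03]), 'contact_force': array([-0.13800382, -0.8897534 ,  0.17192455]), 'moment': array([-0.03147654, -0.03492367,  0.05544974]), 'gripper_width': 0.0919281463255911}
scene [[527.7687716757991, 0.0, 325.83934324795354], [0.0, 527.7687716757991, 241.67123885962545], [0.0, 0.0, 1.0]] -0.08325761904807664 [[-0.4087, -0.4383, 0.8006, -0.1354], [-0.9125, 0.1772, -0.3688, 0.5273], [0.0198, -0.8812, -0.4723, 0.4647], [0.0, 0.0, 0.0, 1.0]]
side [[533.0697222803265, 0.0, 311.58071302230013], [0.0, 533.0697222803265, 230.57070095423973], [0.0, 0.0, 1.0]] -0.12524860636873733 [[1.0, 0.0068, -0.0002, 0.5213], [0.0039, -0.5509, 0.8346, -0.5696], [0.0055, -0.8345, -0.5509, 0.5541], [0.0, 0.0, 0.0, 1.0]]
wrist [[398.20765275173693, 0.0, 317.16732840901363], [0.0, 398.20765275173693, 237.64783280530474], [0.0, 0.0, 1.0]] 0.029370615174540995 [[0.3469, -0.8915, -0.2913, 0.2946], [-0.9379, -0.33, -0.1069, -0.5574], [-0.0008, 0.3103, -0.9506, 0.3835], [0.0, 0.0, 0.0, 1.0]]
```

View pics/scene0.png

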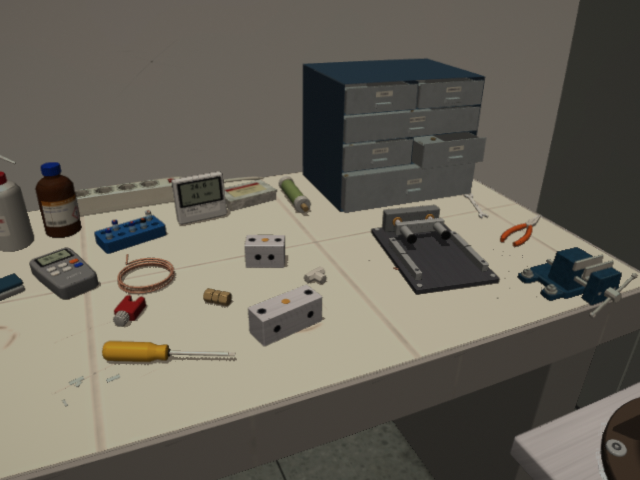

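View pics/side0.png

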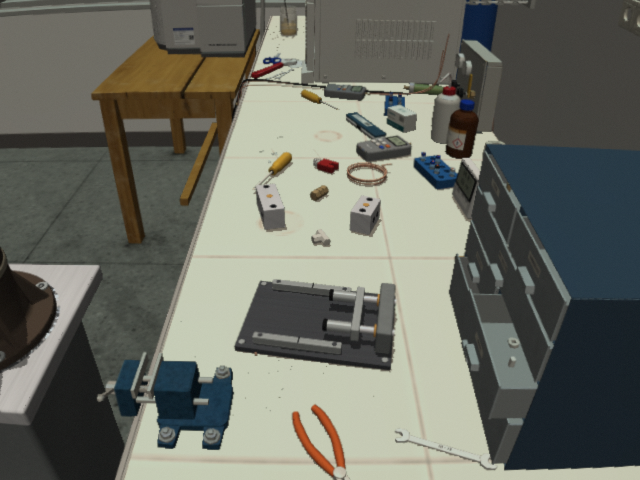

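View pics/wrist0.png

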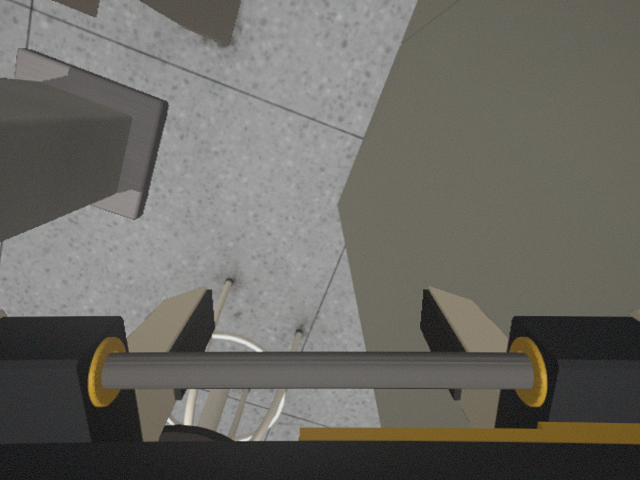

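The scene view shows the long block at about (286,313), the short one at (265,251), the tee at (316,276), the union at (217,296) and the jig at about (430,250). In the side view the long block is at (270,205) and the jig at (320,322). I'll zoom in for corner positions.

```bash
cat > h.py <<'E'
import numpy as np, cv2
from rig import robot
def snap(n):
    return robot.snapshot(n)
def ray(d,px):
    K=d["camera_matrix"]; k1=d["k1"]
    u=np.atleast_2d(np.array(px,float)); 
    dist=np.array([k1,0,0,0],float)
    p=cv2.undistortPoints(u.reshape(-1,1,2),K,dist).reshape(-1,2)
    R=d["T"][:3,:3]; v=(R@np.c_[p,np.ones(len(p))].T).T
    return d["T"][:3,3],v
def onz(d,px,z):
    o,v=ray(d,px); return o+v*((z-o[2])/v[:,2])[:,None]
def proj(d,P):
    T=np.linalg.inv(d["T"]); P=np.atleast_2d(np.array(P,float))
    return cv2.projectPoints(P,cv2.Rodrigues(T[:3,:3])[0],T[:3,3],d["camera_matrix"],np.array([d["k1"],0,0,0],float))[0].reshape(-1,2)
def tri(d1,p1,d2,p2):
    o1,v1=ray(d1,p1);o2,v2=ray(d2,p2)
    out=[]
    for a,b in zip(v1,v2):
        A=np.c_[a,-b]; t=np.linalg.lstsq(A,o2-o1,rcond=None)[0]
        x,y=o1+a*t[0],o2+b*t[1]; out.append(np.r_[(x+y)/2,np.linalg.norm(x-y)])
    return np.array(out)
def crop(img,x0,y0,x1,y1,name,f=None):
    c=img[y0:y1,x0:x1,::-1]; f=f or min(800/(x1-x0),600/(y1-y0))
    cv2.imwrite("pics/"+name,cv2.resize(c,None,fx=f,fy=f,interpolation=cv2.INTER_CUBIC)); return f
E
python3 - <<'E'
from h import *
import pickle
a=snap("scene");b=snap("side"); pickle.dump((a,b),open("ab.pkl","wb"))
crop(a["image"],235,220,335,295+55,"s_blk.png",4)
crop(a["image"],365,195,505,300,"s_jig.png",5)
crop(b["image"],245,170,395,250,"d_blk.png",5)
crop(b["image"],230,270,410,375,"d_jig.png",4.4)
E
```

```text
(no output)
```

View pics/s_blk.png

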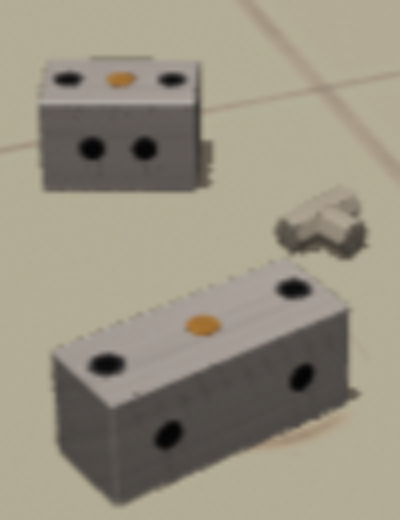

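View pics/d_blk.png

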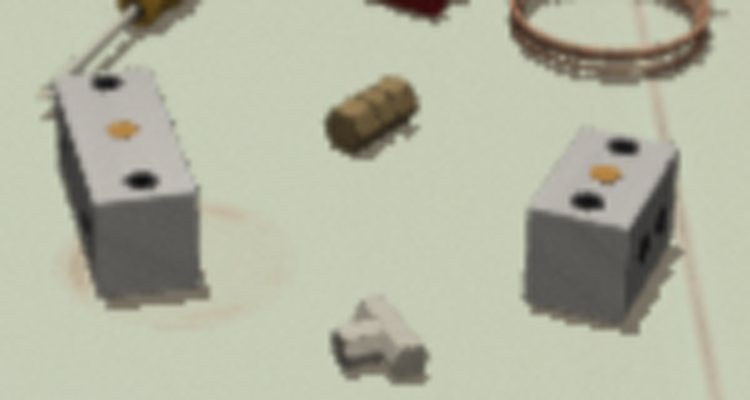

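View pics/s_jig.png

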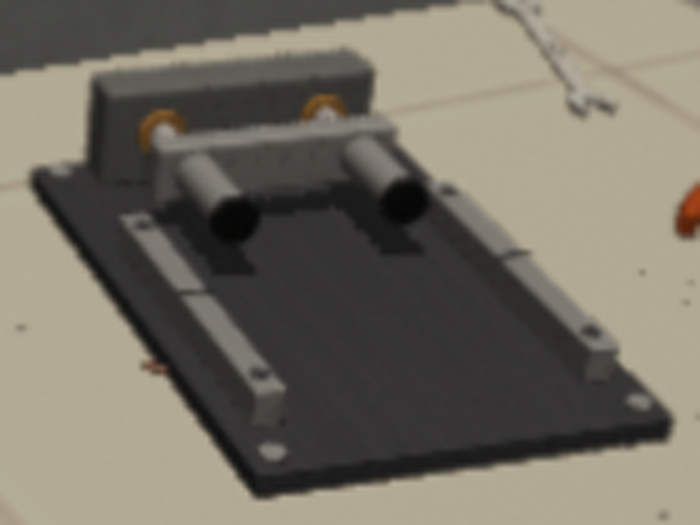

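View pics/d_jig.png

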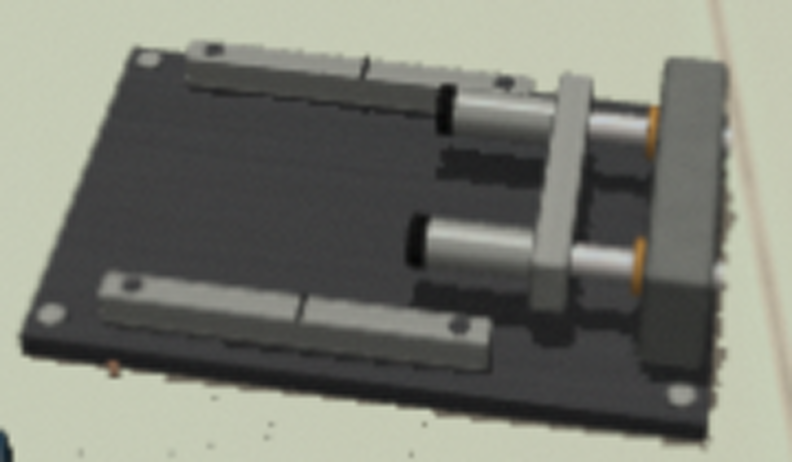

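```bash
cat > m.py <<'E'
from h import *
import pickle
a,b=pickle.load(open("ab.pkl","rb"))
def cm(p,x0,y0,f): return (np.array(p,float)+.5)/f-.5+[x0,y0]
sb=cm([(52,352),(112,407),(350,308),(290,258),(204,325),(106,364),(294,289)],235,220,4)
db=cm([(57,78),(95,204),(198,188),(152,68),(123,129),(107,83),(142,180)],245,170,5)
# scene order: leftback,front,rightfront,backright
A=onz(a,sb,.044);B=onz(b,db,.044)
print("scene",A.round(4)); print("side",B.round(4))
t=tri(a,sb[4:],b,db[4:]);print("tri",t.round(4))
for X in (A,B): 
    v=X[6]-X[5]; print(np.degrees(np.arctan2(v[1],v[0])),np.linalg.norm(v), X[:4].mean(0))
print("JIG")
sj=cm([(193,292),(515,254),(143,224),(261,374),(447,189),(591,331)],365,195,5)
dj=cm([(366,68),(302,307),(505,83),(215,49),(460,326),(132,286)],230,270,4.4)
A=onz(a,sj,.024);B=onz(b,dj,.024)
print(A.round(4));print(B.round(4)); print(tri(a,sj,b,dj).round(4))
for X in (A,B):
    u=(X[2]-X[3])+(X[4]-X[5]); w=X[0]-X[1]
    print("yaw rails",np.degrees(np.arctan2(u[1],u[0])),"yaw wit",np.degrees(np.arctan2(-w[0],w[1])),np.linalg.norm(w),"wit mid",(X[0]+X[1])/2,"holes mid",X[2:].mean(0), np.linalg.norm(u)/2)
# base bolt heads, corners; pins
sp=cm([(238,220),(406,202)],365,195,5); dp=cm([(444,109),(415,240)],230,270,4.4)
print("pins",tri(a,sp,b,dp).round(4))
# base plate corners at z=.01
print("corn side",onz(b,cm([(137,48),(22,340),(706,428)],230,270,4.4),.01).round(4))
print("corn scene",onz(a,cm([(35,173),(258,486),(668,425)],365,195,5),.01).round(4))
E
python3 m.py
```

```text
scene [[0.4438 0.3758 0.044 ]
 [0.4064 0.3666 0.044 ]
 [0.4296 0.2709 0.044 ]
 [0.4677 0.2781 0.044 ]
 [0.4393 0.3222 0.044 ]
 [0.4302 0.3609 0.044 ]
 [0.4483 0.2846 0.044 ]]
side [[0.4095 0.3662 0.044 ]
 [0.4324 0.2696 0.044 ]
 [0.4699 0.2815 0.044 ]
 [0.4469 0.375  0.044 ]
 [0.4388 0.3254 0.044 ]
 [0.4298 0.3623 0.044 ]
 [0.4486 0.287  0.044 ]]
tri [[4.387e-01 3.228e-01 4.510e-02 1.100e-03]
 [4.298e-01 3.611e-01 4.450e-02 4.000e-04]
 [4.484e-01 2.850e-01 4.460e-02 1.300e-03]]
-76.66259640108711 0.07846353011818623 [0.4368729  0.32283053 0.044     ]
-75.94724520521942 0.07758193720451788 [0.43966949 0.32307366 0.044     ]
JIG
[[ 0.5244  0.077   0.024 ]
 [ 0.5044 -0.0447  0.024 ]
 [ 0.5741  0.0675  0.024 ]
 [ 0.4691  0.085   0.024 ]
 [ 0.5556 -0.0526  0.024 ]
 [ 0.4499 -0.0347  0.024 ]]
[[ 0.5236  0.0787  0.024 ]
 [ 0.5037 -0.0402  0.024 ]
 [ 0.5727  0.0708  0.024 ]
 [ 0.4693  0.0888  0.024 ]
 [ 0.5532 -0.048   0.024 ]
 [ 0.4494 -0.0316  0.024 ]]
[[ 5.235e-01  7.770e-02  2.470e-02  2.000e-04]
 [ 5.032e-01 -4.260e-02  2.570e-02  1.700e-03]
 [ 5.724e-01  6.880e-02  2.540e-02  5.000e-04]
 [ 4.688e-01  8.620e-02  2.520e-02  1.900e-03]
 [ 5.529e-01 -5.010e-02  2.590e-02  4.000e-04]
 [ 4.492e-01 -3.330e-02  2.510e-02  1.200e-03]]
yaw rails -9.531281208171155 yaw wit -9.335413981460952 0.12326845018606901 wit mid [0.51439771 0.01615047 0.024     ] holes mid [0.51217153 0.01627887 0.024     ] 0.10685044669175768
yaw rails -9.442019975841458 yaw wit -9.501337849445667 0.12050017047435854 wit mid [0.51366017 0.01926167 0.024     ] holes mid [0.51116445 0.01999996 0.024     ] 0.10498471708082723
pins [[ 0.5498  0.0444  0.0336  0.0014]
 [ 0.5389 -0.02    0.0335  0.0014]]
corn side [[ 0.4391  0.1064  0.01  ]
 [ 0.4145 -0.0423  0.01  ]
 [ 0.6282 -0.0775  0.01  ]]
corn scene [[ 0.6486  0.0701  0.01  ]
 [ 0.4309  0.1089  0.01  ]
 [ 0.4088 -0.0365  0.01  ]]
```

Run:
```python
from h import *
import pickle
a,b=pickle.load(open("ab.pkl","rb"))
print(onz(a,[(345,203),(475,190),(316,280),(217,300),(265,268)],0).round(3), onz(a,[(585,270),(620,280),(555,255)],.05).round(3))
print(onz(b,[(452,300),(495,465),(319,243),(319,197)],0).round(3))
```

```text
[[ 0.798  0.053  0.   ]
 [ 0.755 -0.263  0.   ]
 [ 0.537  0.234  0.   ]
 [ 0.542  0.398  0.   ]
 [ 0.605  0.299 -0.   ]] [[ 0.329 -0.136  0.05 ]
 [ 0.285 -0.164  0.05 ]
 [ 0.384 -0.127  0.05 ]]
[[ 0.746  0.072  0.   ]
 [ 0.737 -0.223  0.   ]
 [ 0.535  0.229  0.   ]
 [ 0.536  0.397  0.   ]]
```

Emit:
drive_tool --pt "3 6 1 0 0 0.12 1" --pt "6 12 2 0 0 0.24 1" --pt "9 18 2 0 0 0.36 1" --pt "12 24 2 0 0 0.48 1" --pt "15 30 2 0 0 0.6 1"

```text
time_s: 0.88
tool_pos: [0.3563, -0.3062, 0.247]
tool_rot: [2.995, -0.948, 0.001]
contact_force: [1.7, 0.1, 0.3]
gripper_width: 0.092
```

Emit:
drive_tool --pt "2 6 0 0 0 0.1 1" --pt "4 12 0 0 0 0.2 1" --pt "6 18 0 0 0 0.3 1" --pt "7 24 0 0 0 0.4 1" --pt "8 30 0 0 0 0.5 1"

```text
time_s: 1.5
tool_pos: [0.4358, -0.0061, 0.247]
tool_rot: [3.136, -0.179, 0.001]
contact_force: [0.7, -0.1, 0.3]
gripper_width: 0.0916
```

Emit:
drive_tool --pt "0 6 0 0 0 0.1 1" --pt "-0.5 12 0 0 0 0.2 1" --pt "-0.8 18 0 0 0 0.3 1" --pt "-0.8 24 -1 0 0 0.36 1" --pt "-0.8 30.9 -2 0 0 0.36 1"

```text
time_s: 2.12
tool_pos: [0.4278, 0.2953, 0.2276]
tool_rot: [3.118, 0.38, 0.001]
contact_force: [2.0, -0.7, 0.1]
gripper_width: 0.0918
```

Emit:
drive_tool --pt "0 0 0 0 0 0 1" --pt "0 0 0 0 0 0 1" --pt "0 0 0 0 0 0 1"

```text
time_s: 2.5
tool_pos: [0.4283, 0.2922, 0.2278]
tool_rot: [3.118, 0.377, 0.001]
contact_force: [0.4, -1.2, 0.6]
gripper_width: 0.0919
```

```bash
cat >> h.py <<'E'
def pose():
    s=robot.state(); R=cv2.Rodrigues(np.array(s["tool_rot"]))[0]
    print("t",round(s["time_s"],2),"pos",s["tool_pos"].round(4),"xyaw",np.degrees(np.arctan2(R[1,0],R[0,0])).round(2),"zax",R[:,2].round(4),"F",s["contact_force"].round(1),"w",round(s["gripper_width"],4)); return s,R
E
python3 - <<'E'
from h import *
s,R=pose()
d=snap("wrist"); cv2.imwrite("pics/w1.png",d["image"][:,:,::-1])
E
```

```text
t 2.5 pos [0.4283 0.2922 0.2278] xyaw 13.78 zax [ 5.e-04 -9.e-04 -1.e+00] F [ 0.4 -1.2  0.6] w 0.0919
```

View pics/w1.png

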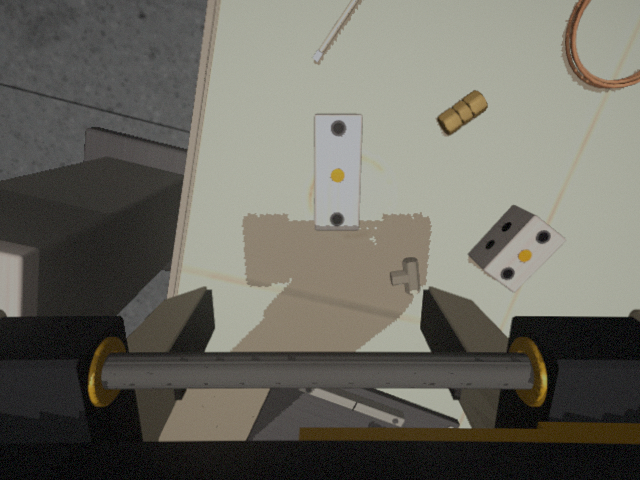

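The wrist view shows the long block upright in the picture: orange mark at (337,175), holes at (338,127) and (336,219). It is nearly aligned with the jaws.

Run:
```python
from h import *
d=snap("wrist")
im=d["image"].astype(int); 
hsv=cv2.cvtColor(d["image"],cv2.COLOR_RGB2HSV)
roi=np.zeros(im.shape[:2],np.uint8); roi[105:238,305:370]=255
g=im.sum(2)/3; top=((hsv[...,1]<40)&(g>120)&(roi>0)).astype(np.uint8)
top=cv2.morphologyEx(top,cv2.MORPH_CLOSE,np.ones((25,25)))
c=max(cv2.findContours(top,0,1)[0],key=cv2.contourArea); r=cv2.minAreaRect(c); bp=cv2.boxPoints(r); print(bp.round(1))
P=onz(d,bp,.044); print(P.round(4),P.mean(0)); 
print(np.linalg.norm(P-np.roll(P,1,0),axis=1))
H=onz(d,[(338,127.5),(336.5,219),(337.5,175)],.044); v=H[1]-H[0]; print(H.round(4), np.degrees(np.arctan2(v[1],v[0]))+90)
```

```text
[[305. 229.]
 [305. 105.]
 [369. 105.]
 [369. 229.]]
[[0.4214 0.2705 0.044 ]
 [0.3973 0.3728 0.044 ]
 [0.4477 0.3851 0.044 ]
 [0.477  0.2842 0.044 ]] [0.43584054 0.32813624 0.044     ]
[0.05732418 0.10507402 0.05188947 0.10513761]
[[0.4278 0.3622 0.044 ]
 [0.4464 0.2862 0.044 ]
 [0.4373 0.3242 0.044 ]] 13.788281823643445
```

Emit:
drive_tool --pt "1 3.1 0 0 0 0 1" --pt "1 3.1 -4 0 0 0 1" --pt "1 3.1 -8 0 0 0 1" --pt "1 3.1 -12 0 0 0 1" --pt "1 3.1 -14 0 0 0 1"

```text
time_s: 3.22
tool_pos: [0.4375, 0.3229, 0.0859]
tool_rot: [3.117, 0.378, -0.003]
contact_force: [0.6, -0.1, 0.5]
gripper_width: 0.0918
```

Emit:
drive_tool --pt "0 0 -1 0 0 0 1" --pt "0 0 -1 0 0 0 1"

```text
time_s: 3.48
tool_pos: [0.4379, 0.3243, 0.0778]
tool_rot: [3.118, 0.379, -0.0]
contact_force: [-0.4, -1.1, 0.5]
gripper_width: 0.0921
```

Run:
```python
from h import *
s,R=pose()
d=snap("wrist"); cv2.imwrite("pics/w2.png",d["image"][:,:,::-1])
```

```text
t 3.48 pos [0.4379 0.3243 0.0778] xyaw 13.87 zax [-1.e-04 -3.e-04 -1.e+00] F [-0.4 -1.1  0.5] w 0.0921
```

View pics/w2.png

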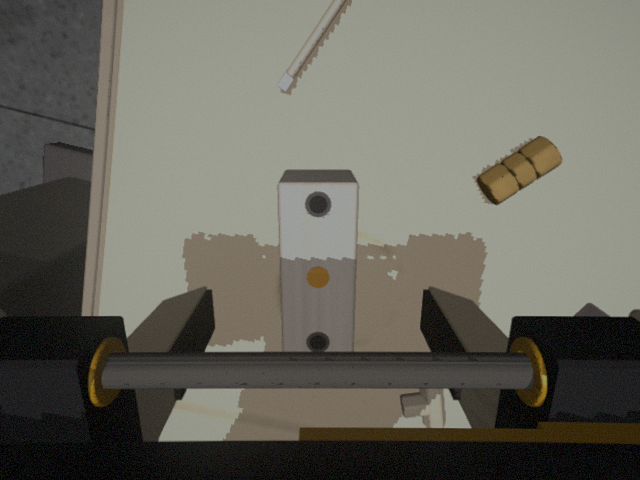

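The block sits centred between the fingers, with the orange mark at (318,277). I'll go down and grip.

Emit:
drive_tool --pt "0 0 -3 0 0 0 1" --pt "0 0 -5 0 0 0 1" --pt "0 0 -6.5 0 0 0 1" --pt "0 0 -7.0 0 0 0 1" --pt "0 0 -7.0 0 0 0 1"

```text
time_s: 4.15
tool_pos: [0.4378, 0.3251, 0.0081]
tool_rot: [-3.118, -0.381, -0.001]
contact_force: [0.8, -0.7, 0.7]
gripper_width: 0.0917
```

Emit:
drive_tool --pt "0 0 0 0 0 0 -0.3" --pt "0 0 0 0 0 0 -0.3" --pt "0 0 0 0 0 0 -0.3" --pt "0 0 0 0 0 0 -0.3" --pt "0 0 0 0 0 0 -0.3" --grip_force 40

```text
time_s: 4.78
tool_pos: [0.4376, 0.3248, 0.0078]
tool_rot: [-3.118, -0.381, -0.0]
contact_force: [-1.2, 0.1, -0.5]
gripper_width: 0.0462
```

Emit:
drive_tool --pt "0 0 0 0 0 0 -1" --pt "0 0 0 0 0 0 -1" --pt "0 0 0 0 0 0 -1" --grip_force 40

```text
time_s: 5.15
tool_pos: [0.4377, 0.3248, 0.0078]
tool_rot: [-3.118, -0.381, -0.0]
contact_force: [0.9, -0.3, -0.1]
gripper_width: 0.0395
```

Run:
```python
from h import *
s,R=pose()
d=snap("wrist"); cv2.imwrite("pics/w3.png",d["image"][:,:,::-1])
```

```text
t 5.15 pos [0.4377 0.3248 0.0078] xyaw 13.92 zax [ 1.e-04  1.e-04 -1.e+00] F [ 0.9 -0.3 -0.1] w 0.0395
```

View pics/w3.png

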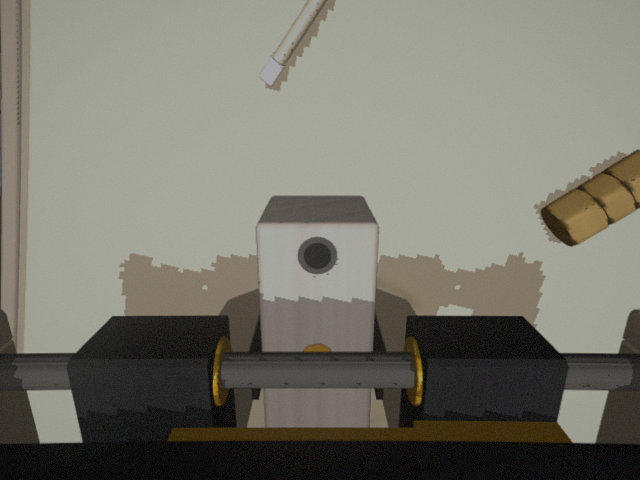

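Gripped: width 39.5 mm, visible hole at (317,255), far top edge at row ~222. I'll measure where the block's centre lies relative to the TCP.

Run:
```python
from h import *
s,R=pose(); d=snap("wrist")
P=onz(d,[(317.5,255),(258,223),(378,223)],.044)
print(((R.T@(P-s["tool_pos"]).T).T).round(4))
th=np.radians(-9.45);u=np.array([np.cos(th),np.sin(th)])
seat=np.array([.514,.0178])+.02*u
pre=seat-.045*u; print(seat,pre, pre-s["tool_pos"][:2], np.radians(-9.45-13.9))
```

```text
t 5.2 pos [0.4377 0.3248 0.0078] xyaw 13.92 zax [ 1.e-04  1.e-04 -1.e+00] F [0.5 1.2 0.2] w 0.0399
[[-0.0012 -0.0387 -0.0362]
 [-0.02   -0.0495 -0.0362]
 [ 0.018  -0.0496 -0.0362]]
[0.53372859 0.01451626] [0.48933927 0.02190467] [ 0.05164945 -0.30293706] -0.40753438034067596
```

Emit:
drive_tool --pt "0 0 2 0 0 0 -1" --pt "0 0 4 0 0 0 -1" --pt "0 0 7 0 0 0 -1" --pt "0 0 10 0 0 0 -1" --pt "0 0 10 0 0 0 -1"

```text
time_s: 5.88
tool_pos: [0.4383, 0.3256, 0.1092]
tool_rot: [-3.117, -0.38, -0.004]
contact_force: [0.3, -0.2, -3.9]
gripper_width: 0.0399
```

Emit:
drive_tool --pt "1 -5 0 0 0 -0.08 -1" --pt "2 -10 0 0 0 -0.16 -1" --pt "3 -15 0 0 0 -0.24 -1" --pt "4 -20 0 0 0 -0.32 -1" --pt "4.5 -25 0 0 0 -0.4 -1"

```text
time_s: 6.5
tool_pos: [0.4821, 0.0727, 0.1064]
tool_rot: [3.131, -0.251, -0.003]
contact_force: [0.7, 0.7, -4.0]
gripper_width: 0.04
```

Emit:
drive_tool --pt "0.5 -4.5 0 0 0 0 -1" --pt "0.5 -5 0 0 0 0 -1" --pt "0.5 -5 0 0 0 0 -1" --pt "0.5 -5 0 0 0 0 -1"

```text
time_s: 7.0
tool_pos: [0.4872, 0.0263, 0.1074]
tool_rot: [-3.132, 0.243, 0.001]
contact_force: [-0.3, 1.5, -3.6]
gripper_width: 0.0396
```

Run:
```python
from h import *
s,R=pose()
for n in("wrist","scene","side"):
  d=snap(n); cv2.imwrite(f"pics/{n}4.png",d["image"][:,:,::-1])
```

```text
t 7.0 pos [0.4872 0.0263 0.1074] xyaw -8.88 zax [-6.e-04  7.e-04 -1.e+00] F [-0.3  1.5 -3.6] w 0.0396
```

View pics/wrist4.png

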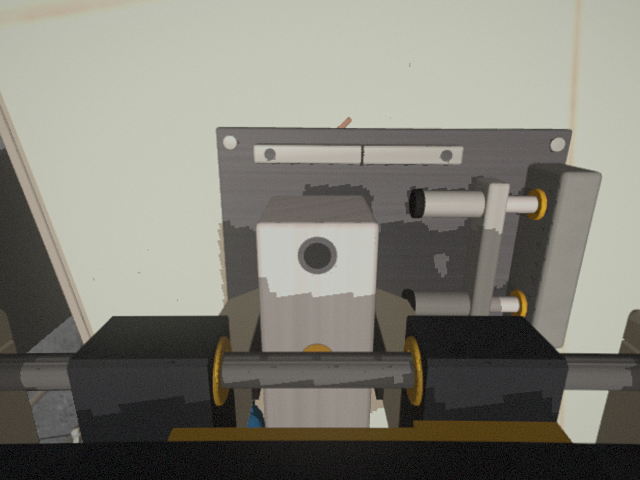

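View pics/side4.png

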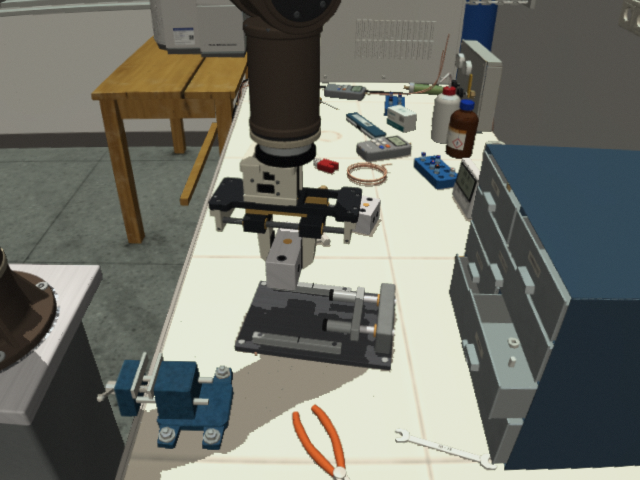

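The wrist view shows the left rail with holes at (270,154) and (446,156), and its witness line at x≈362. The block hangs between the rails, short of the pins. I'll measure the rail in this view.

Run:
```python
from h import *
s,R=pose(); d=snap("wrist"); crop(d["image"],210,120,610,340,"w4c.png",2)
P=onz(d,[(270,154.5),(446,156),(362,155)],.024); v=P[1]-P[0]; print(P.round(4),np.degrees(np.arctan2(v[1],v[0])),np.linalg.norm(v))
th=np.radians(-9.45);u=np.array([np.cos(th),np.sin(th)]);n=np.array([-u[1],u[0]])
w=np.array([.514,.0178])
print("rail centre line n wrt my jig (expect .0605):",((P[:,:2]-w)@n).round(4),"witness u:",((P[2,:2]-w)@u).round(4))
print("tool in jig:",(s["tool_pos"][:2]-w)@u-.02,(s["tool_pos"][:2]-w)@n)
```

```text
t 7.15 pos [0.4875 0.026  0.1077] xyaw -8.88 zax [-1.e-04  3.e-04 -1.e+00] F [ 0.3  0.4 -3.8] w 0.04
[[0.4676 0.0869 0.024 ]
 [0.571  0.0698 0.024 ]
 [0.5217 0.0782 0.024 ]] -9.40545750024748 0.10476108174843048
rail centre line n wrt my jig (expect .0605): [0.0606 0.0607 0.0609] witness u: -0.0023
tool in jig: -0.04749062818212612 0.0037796799717513493
```

View pics/w4c.png

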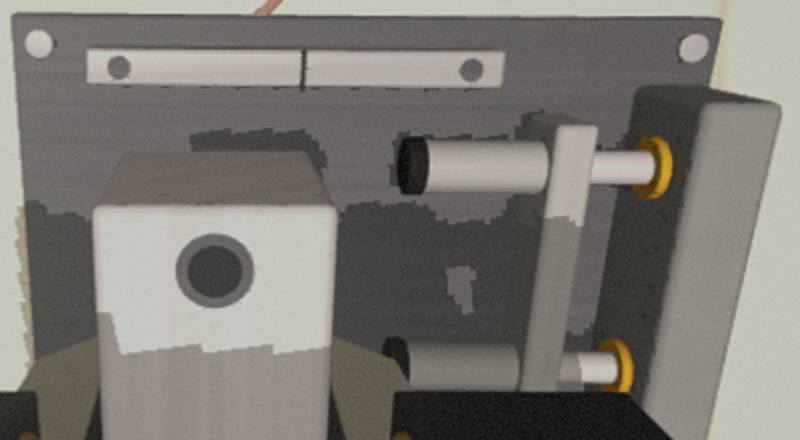

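Emit:
drive_tool --pt "0.2 -0.4 -1 0 0 -0.01 -1" --pt "0.2 -0.4 -3 0 0 -0.01 -1" --pt "0.2 -0.4 -5 0 0 -0.01 -1" --pt "0.2 -0.4 -6.6 0 0 -0.01 -1" --pt "0.2 -0.4 -6.6 0 0 -0.01 -1"

```text
time_s: 7.82
tool_pos: [0.4887, 0.0207, 0.0405]
tool_rot: [3.13, -0.262, -0.004]
contact_force: [0.1, -0.3, -3.6]
gripper_width: 0.0397
```

Run:
```python
from h import *
s,R=pose()
th=np.radians(-9.45);u=np.array([np.cos(th),np.sin(th)]);n=np.array([-u[1],u[0]])
w=np.array([.514,.0178])
print("tool in jig:",(s["tool_pos"][:2]-w)@u-.02,(s["tool_pos"][:2]-w)@n)
d=snap("wrist"); crop(d["image"],110,40,640,380,"w5.png",1.5)
d=snap("side"); crop(d["image"],220,200,420,370,"d5.png",3.5)
d=snap("scene"); crop(d["image"],345,140,545,300,"s5.png",3.5)
```

```text
t 7.83 pos [0.4887 0.0207 0.0405] xyaw -9.57 zax [-2.5e-03 -2.0e-04 -1.0e+00] F [ 0.1 -0.3 -3.6] w 0.0397
tool in jig: -0.045396804129515606 -0.0013147659512402047
```

View pics/w5.png

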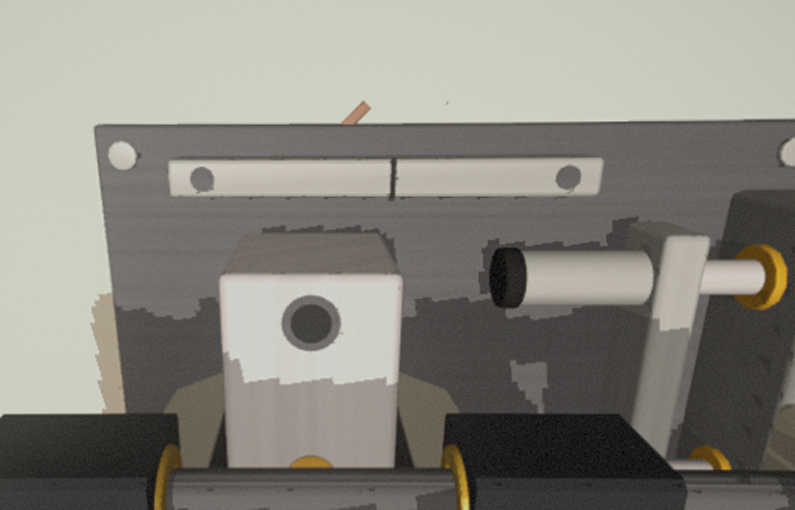

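View pics/d5.png

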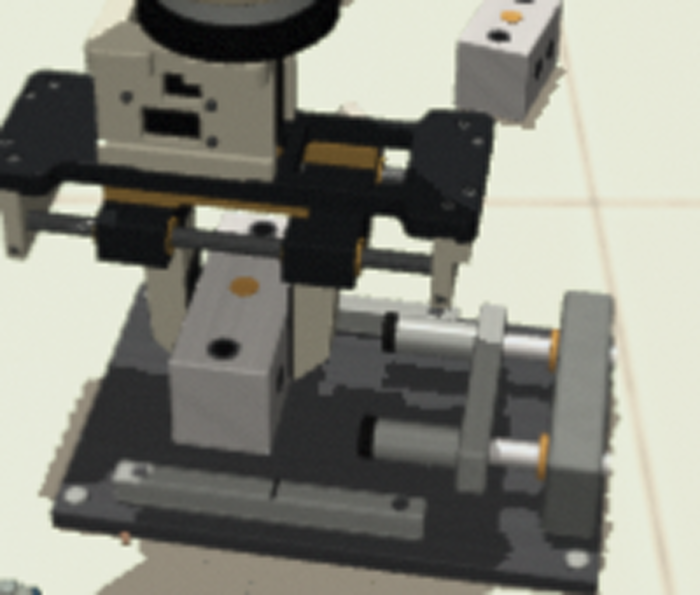

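View pics/s5.png

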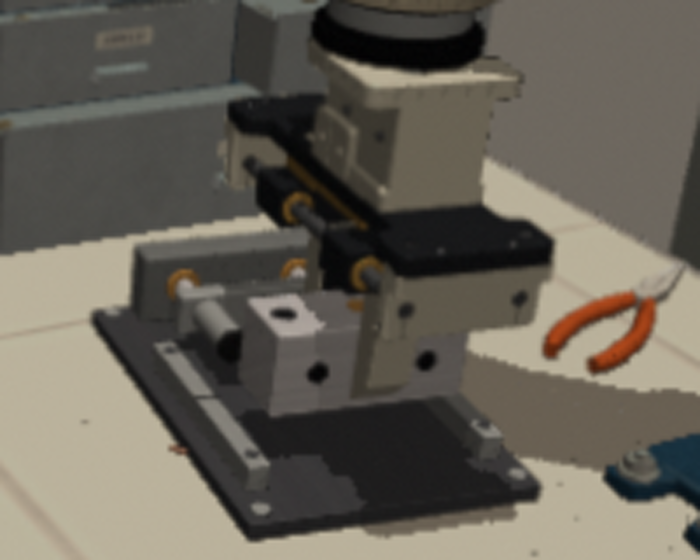

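The block is between the rails with about 6.7 mm and 3.3 mm of side clearance, and well clear of the pins. I'll centre it by about 1.2 mm and lower.

Emit:
drive_tool --pt "0 0.1 -0.3 0 0 0 -1" --pt "0 0.1 -0.9 0 0 0 -1" --pt "0 0.1 -1.5 0 0 0 -1" --pt "0 0.1 -1.9 0 0 0 -1" --pt "0 0.1 -1.9 0 0 0 -1"

```text
time_s: 8.6
tool_pos: [0.4894, 0.0218, 0.0224]
tool_rot: [3.131, -0.262, -0.001]
contact_force: [0.5, 0.1, -3.4]
gripper_width: 0.0396
```

Emit:
drive_tool --pt "0 0 0 0 0 0 -1" --pt "0 0 0 0 0 0 -1"

```text
time_s: 8.85
tool_pos: [0.4898, 0.0218, 0.0229]
tool_rot: [-3.131, 0.262, -0.001]
contact_force: [-0.1, -0.5, -4.2]
gripper_width: 0.0399
```

```bash
cat >> h.py <<'E'
th=np.radians(-9.45);u=np.array([np.cos(th),np.sin(th)]);nn=np.array([-u[1],u[0]])
w=np.array([.514,.0178])
def jig():
    s,R=pose(); print("tool in jig mm:",1e3*((s["tool_pos"][:2]-w)@u-.02),1e3*((s["tool_pos"][:2]-w)@nn),"F u,n,z",s["contact_force"][:2]@u,s["contact_force"][:2]@nn,s["contact_force"][2],"M",s["moment"].round(2)); return s,R
E
python3 - <<'E'
from h import *
jig()
E
```

```text
t 8.85 pos [0.4898 0.0218 0.0229] xyaw -9.58 zax [ 3.e-04  0.e+00 -1.e+00] F [-0.1 -0.5 -4.2] w 0.0399
tool in jig mm: -44.54743282076309 0.01012209460463041 F u,n,z -0.03835463681273138 -0.510691982562815 -4.17870118621653 M [ 0.01 -0.06  0.05]
```

Emit:
drive_tool --pt "0 0 -0.2 0 0 0 -1" --pt "0 0 -0.4 0 0 0 -1" --pt "0 0 -0.45 0 0 0 -1" --pt "0 0 -0.45 0 0 0 -1"

```text
time_s: 9.35
tool_pos: [0.4896, 0.0218, 0.0182]
tool_rot: [-3.131, 0.262, 0.0]
contact_force: [-0.5, 0.2, -4.4]
gripper_width: 0.0395
```

Emit:
drive_tool --pt "0 0 -0.05 0 0 0 -1" --pt "0 0 -0.05 0 0 0 -1"

```text
time_s: 9.6
tool_pos: [0.4897, 0.0218, 0.0178]
tool_rot: [-3.131, 0.262, -0.0]
contact_force: [0.6, -0.3, -3.7]
gripper_width: 0.0397
```

Emit:
drive_tool --pt "0 0 -0.05 0 0 0 -1" --pt "0 0 -0.05 0 0 0 -1"

```text
time_s: 9.85
tool_pos: [0.4897, 0.0218, 0.0177]
tool_rot: [3.13, -0.262, 0.001]
contact_force: [-2.3, -0.4, 4.2]
gripper_width: 0.0396
```

Contact at TCP z 0.0177, so the block is flat on the base. I'll check it in a picture, then ease off slightly.

Emit:
drive_tool --pt "0 0 0.03 0 0 0 -1" --pt "0 0 0.03 0 0 0 -1"

```text
time_s: 10.1
tool_pos: [0.4897, 0.0218, 0.0177]
tool_rot: [3.131, -0.262, 0.0]
contact_force: [-1.1, 0.4, 2.6]
gripper_width: 0.0395
```

Run:
```python
from h import *
jig()
d=snap("side"); crop(d["image"],220,200,420,370,"d6.png",3.5)
d=snap("scene"); crop(d["image"],345,140,545,300,"s6.png",3.5)
```

```text
t 10.1 pos [0.4897 0.0218 0.0177] xyaw -9.57 zax [ 2.e-04 -1.e-04 -1.e+00] F [-1.1  0.4  2.6] w 0.0395
tool in jig mm: -44.61456162541361 -0.03218584580521575 F u,n,z -1.1579638272822215 0.2350644517782223 2.5975975843409618 M [-0.08  0.37  0.04]
```

View pics/d6.png

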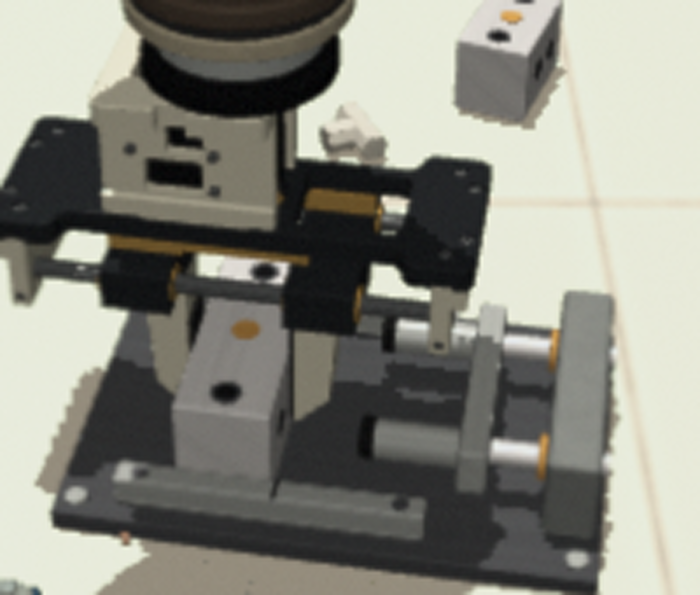

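View pics/s6.png

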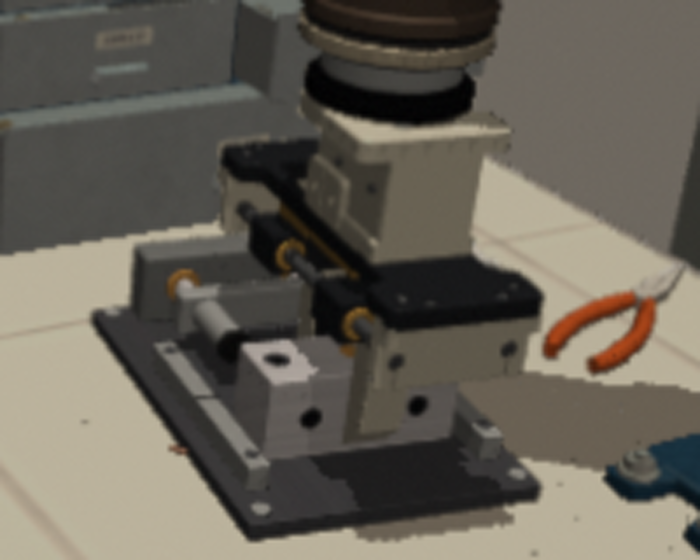

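The block stands flat between the rails, front face well short of both black pin tips (side view, pins at about (388,333) and (366,437)). Now I slide along jig +x.

Emit:
drive_tool --pt "0.5 -0.08 0.01 0 0 0 -1" --pt "1.1 -0.18 0.01 0 0 0 -1" --pt "1.7 -0.28 0.01 0 0 0 -1" --pt "2.3 -0.38 0.01 0 0 0 -1" --pt "2.8 -0.47 0.01 0 0 0 -1"

```text
time_s: 10.82
tool_pos: [0.5142, 0.0179, 0.0178]
tool_rot: [3.13, -0.26, -0.009]
contact_force: [-16.3, 1.9, 20.1]
gripper_width: 0.0402
```

Emit:
drive_tool --pt "0.1 -0.02 0 0 0 0 -1" --pt "0.1 -0.02 0 0 0 0 -1"

```text
time_s: 11.08
tool_pos: [0.5163, 0.0176, 0.0178]
tool_rot: [3.13, -0.26, -0.006]
contact_force: [-11.6, 2.1, 15.2]
gripper_width: 0.0397
```

Run:
```python
from h import *
jig()
```

```text
t 11.07 pos [0.5163 0.0176 0.0178] xyaw -9.51 zax [-3.7e-03 -3.0e-04 -1.0e+00] F [-11.6   2.1  15.2] w 0.0397
tool in jig mm: -17.738409967253624 0.16829032203690253 F u,n,z -11.806007586929592 0.16123312954458802 15.19420053789297 M [ 0.45  2.2  -0.01]
```

Friction on the base is loading the tool (Fz 15 N). I'll ease upward before the pins.

Emit:
drive_tool --pt "0 0 0.05 0 0 0 -1" --pt "0 0 0.08 0 0 0 -1" --pt "0 0 0.08 0 0 0 -1"

```text
time_s: 11.45
tool_pos: [0.5188, 0.0168, 0.0183]
tool_rot: [-3.131, 0.263, -0.0]
contact_force: [-0.3, 1.0, -4.0]
gripper_width: 0.0396
```

Run:
```python
from h import *
jig()
```

```text
t 11.45 pos [0.5188 0.0168 0.0183] xyaw -9.59 zax [ 0.  0. -1.] F [-0.3  1.  -4. ] w 0.0396
tool in jig mm: -15.064571950589563 -0.2175181708773316 F u,n,z -0.48921883159771173 0.9722661621259925 -3.964541829305821 M [-0.01 -0.12 -0.04]
```

Emit:
drive_tool --pt "0.1 -0.02 -0.03 0 0 0 -1" --pt "0.3 -0.05 -0.03 0 0 0 -1" --pt "0.3 -0.05 -0.03 0 0 0 -1"

```text
time_s: 11.82
tool_pos: [0.5219, 0.0164, 0.0181]
tool_rot: [-3.131, 0.262, -0.0]
contact_force: [-0.6, 0.1, -3.3]
gripper_width: 0.0402
```

Emit:
drive_tool --pt "0.15 -0.02 0 0 0 0 -1" --pt "0.3 -0.05 0 0 0 0 -1" --pt "0.3 -0.05 0 0 0 0 -1"

```text
time_s: 12.2
tool_pos: [0.5241, 0.016, 0.018]
tool_rot: [3.13, -0.262, -0.001]
contact_force: [-3.5, 0.3, -2.1]
gripper_width: 0.0401
```

Run:
```python
from h import *
jig()
```

```text
t 12.2 pos [0.5241 0.016  0.018 ] xyaw -9.56 zax [-9.e-04 -1.e-04 -1.e+00] F [-3.5  0.3 -2.1] w 0.0401
tool in jig mm: -9.70596580852062 -0.13704121400337224 F u,n,z -3.523541323685982 -0.3310056307937633 -2.1142808368508503 M [0.16 0.69 0.11]
```

Touching the pins at jig x ≈ -9.7, as predicted. I'll advance in steps.

Emit:
drive_tool --pt "0.2 -0.03 0 0 0 0 -1" --pt "0.4 -0.07 0 0 0 0 -1" --pt "0.6 -0.1 0 0 0 0 -1" --pt "0.6 -0.1 0 0 0 0 -1"

```text
time_s: 12.7
tool_pos: [0.5295, 0.0151, 0.018]
tool_rot: [3.13, -0.261, -0.003]
contact_force: [-7.8, 1.1, 1.7]
gripper_width: 0.0401
```

Run:
```python
from h import *
jig()
```

```text
t 12.7 pos [0.5295 0.0151 0.018 ] xyaw -9.54 zax [-2.2e-03 -2.0e-04 -1.0e+00] F [-7.8  1.1  1.7] w 0.0401
tool in jig mm: -4.311793155890388 -0.13787194133276365 F u,n,z -7.861777273018815 -0.22366958468717058 1.6838652291619047 M [0.42 1.49 0.28]
```

Emit:
drive_tool --pt "0.2 -0.03 0.02 0 0 0 -1" --pt "0.45 -0.08 0.02 0 0 0 -1" --pt "0.45 -0.08 0.02 0 0 0 -1" --pt "0.45 -0.08 0.02 0 0 0 -1"

```text
time_s: 13.2
tool_pos: [0.5328, 0.0145, 0.0179]
tool_rot: [3.13, -0.26, -0.006]
contact_force: [-11.1, 2.1, 1.8]
gripper_width: 0.04
```

Run:
```python
from h import *
jig()
d=snap("side"); crop(d["image"],220,200,420,370,"d7.png",3.5)
d=snap("scene"); crop(d["image"],365,180,505,300,"s7.png",5)
d=snap("wrist"); crop(d["image"],110,40,640,380,"w7.png",1.5)
```

```text
t 13.2 pos [0.5328 0.0145 0.0179] xyaw -9.5 zax [-4.e-03 -4.e-04 -1.e+00] F [-11.1   2.1   1.8] w 0.04
tool in jig mm: -0.8871934937197019 -0.19722758817209077 F u,n,z -11.31937374839147 0.22502818872133495 1.8283702679952138 M [0.56 1.98 0.39]
```

View pics/d7.png

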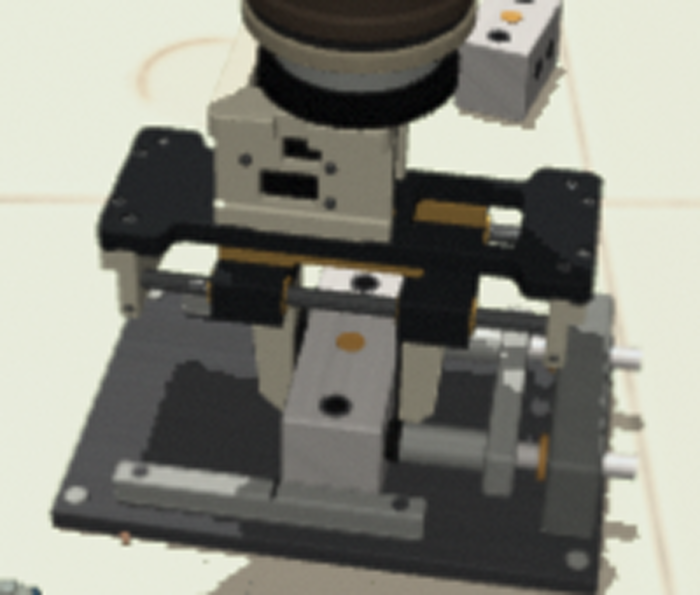

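View pics/s7.png

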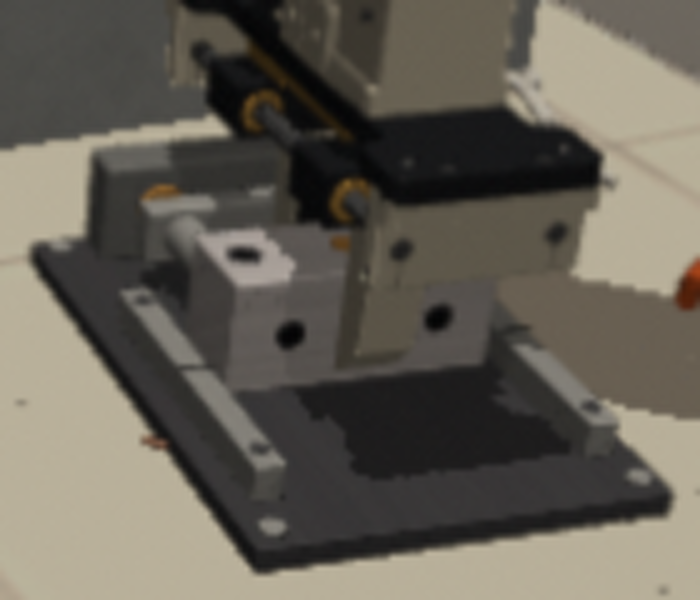

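View pics/w7.png

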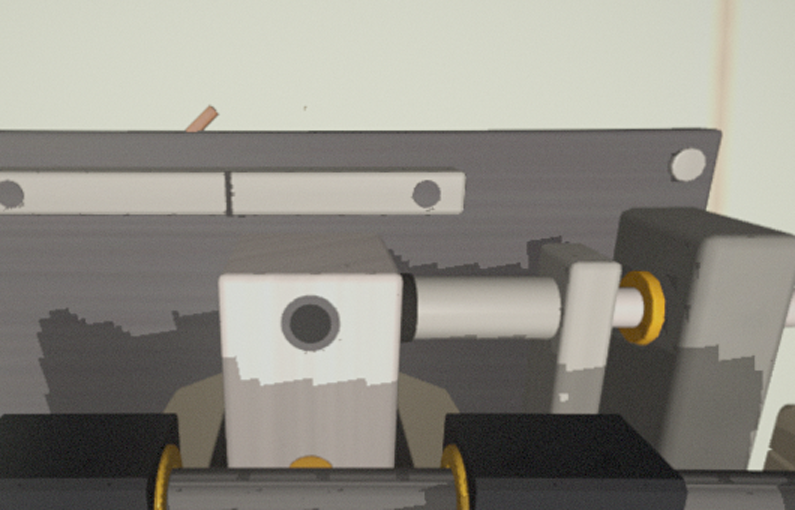

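The side view shows the right pin tip on the block at about (392,440), with the block's near face by the witness line at (275,488). In the wrist view the left pin touches too, at (407,308). I'll quantify position and travel.

Run:
```python
from h import *
import pickle
a0,b0=pickle.load(open("ab.pkl","rb"))
a=snap("scene");b=snap("side"); pickle.dump((a,b),open("ab2.pkl","wb"))
crop(b0["image"],320,290,410,360,"c0.png",8);crop(b["image"],290,300,410,360,"c1.png",6.6)
crop(a["image"],385,215,485,275,"c2.png",8)
def J(P): P=np.atleast_2d(P); return np.c_[(P[:,:2]-w)@u-.02,(P[:,:2]-w)@nn]*1e3
cm=lambda p,x0,y0,f:(np.array(p,float)+.5)/f-.5+[x0,y0]
print("near bottom corners",J(onz(a,cm([(228,388),(490,362)],365,180,5),.0105)))
print("witness scene now",J(onz(a,cm([(192,367),(513,329)],365,180,5),.024)))
jig()
```

```text
near bottom corners [[-13.95591782  43.4279116 ]
 [-17.53961211 -56.30156702]]
witness scene now [[-19.38386296  60.40987061]
 [-19.0544515  -62.48603766]]
t 13.45 pos [0.5328 0.0145 0.0179] xyaw -9.5 zax [-4.e-03 -4.e-04 -1.e+00] F [-10.2   1.6   2.5] w 0.0393
tool in jig mm: -0.8990100502086971 -0.15944925580896374 F u,n,z -10.33082300085973 -0.08689218648119229 2.4950959973941216 M [0.56 1.98 0.29]
```

View pics/c0.png

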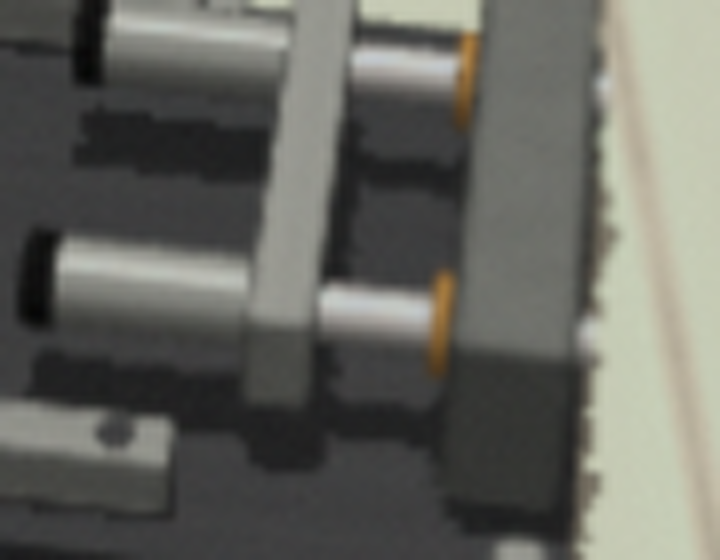

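View pics/c1.png

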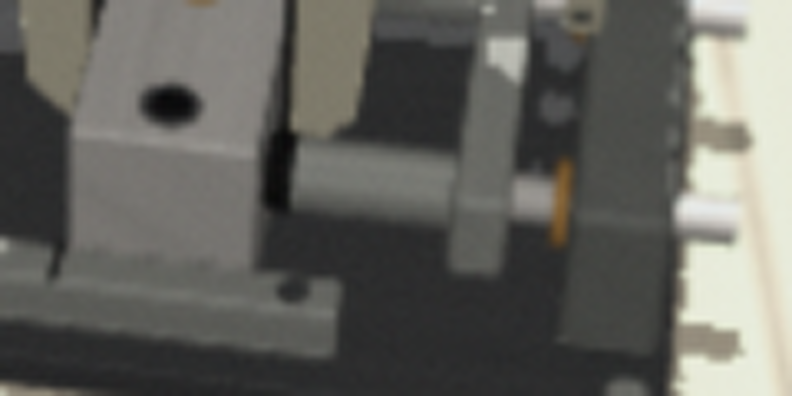

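View pics/c2.png

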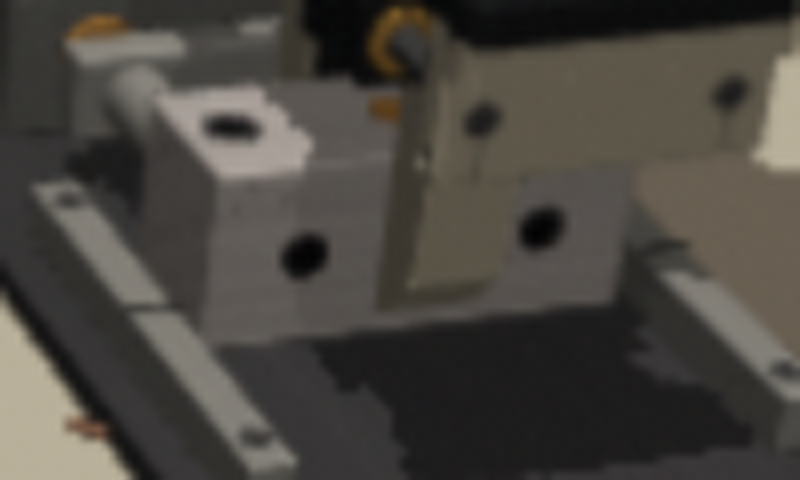

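Run:
```python
from h import *
import pickle
a0,b0=pickle.load(open("ab.pkl","rb")); a,b=pickle.load(open("ab2.pkl","rb"))
J=lambda P:np.c_[(P[:,:2]-w)@u-.02,(P[:,:2]-w)@nn]*1e3
cm=lambda p,x0,y0,f:(np.array(p,float)+.5)/f-.5+[x0,y0]
print(J(onz(b0,cm([(250,318),(315,325)],320,290,8),.043)).round(1)); print(J(onz(b,cm([(452,204),(508,208)],290,300,6.6),.043)).round(1))
print("wit side",J(onz(b,cm([(56,262)],290,300,6.6),.024)))
# block top corners from side, top z .054; near edge line
print("top corners side near,far",J(onz(b,cm([(75,130),(256,153)],290,300,6.6),.054)))
# near face, edge at z=.026 just above rail
print("near edge at rail", J(onz(b,cm([(68,250),(262,268)],290,300,6.6),.022)))
print("top corners scene nearL, farL",J(onz(a,cm([(215,180),(158,98),(632,165)],385,215,8),.054)))
# rods tail out of fence: sub-correlation of crossbar between frames
i0=cv2.cvtColor(b0["image"],cv2.COLOR_RGB2GRAY);i1=cv2.cvtColor(b["image"],cv2.COLOR_RGB2GRAY)
t=i0[322:342,346:364]; r=cv2.matchTemplate(i1[316:348,340:380],t,cv2.TM_CCOEFF_NORMED); print(cv2.minMaxLoc(r),"offset from",(6,6))
```

```text
[[ 50.2 -46.3]
 [ 61.3 -46.1]]
[[ 60.2 -46.9]
 [ 71.7 -46.1]]
wit side [[-20.92868698 -58.69370262]]
top corners side near,far [[-18.32222735 -49.9414868 ]
 [ 19.50758645 -50.26538251]]
near edge at rail [[-19.49356647 -52.8019657 ]
 [ 21.66218122 -50.96714579]]
top corners scene nearL, farL [[-20.4191682   48.35044473]
 [ 18.53465661  45.43685195]
 [-33.53033719 -42.9082274 ]]
(-0.4576692581176758, 0.8893716931343079, (7, 0), (14, 8)) offset from (6, 6)
```

Emit:
drive_tool --pt "0.03 0 0.02 0 0 0 -1" --pt "0.03 0 0.02 0 0 0 -1" --pt "0.03 0 0.02 0 0 0 -1" --pt "0.03 0 0.02 0 0 0 -1"

```text
time_s: 13.95
tool_pos: [0.5329, 0.0145, 0.018]
tool_rot: [3.13, -0.26, -0.007]
contact_force: [-10.9, 2.5, 1.1]
gripper_width: 0.0394
```

Emit:
drive_tool --pt "0 0 0 0 0 0 -1" --pt "0 0 0 0 0 0 -1" --pt "0 0 0 0 0 0 -1" --pt "0 0 0 0 0 0 -1" --pt "0 0 0 0 0 0 -1"

```text
time_s: 14.58
tool_pos: [0.5329, 0.0145, 0.0179]
tool_rot: [3.13, -0.26, -0.007]
contact_force: [-11.2, 2.7, 0.2]
gripper_width: 0.0396
```

Run:
```python
from h import *
jig()
d=snap("wrist"); crop(d["image"],110,40,640,380,"w8.png",1.5)
d=snap("scene"); cv2.imwrite("pics/s8.png",d["image"][:,:,::-1])
```

```text
t 14.57 pos [0.5329 0.0145 0.0179] xyaw -9.5 zax [-4.4e-03 -4.0e-04 -1.0e+00] F [-11.2   2.7   0.2] w 0.0396
tool in jig mm: -0.8542373462285778 -0.17108844258795622 F u,n,z -11.486080481448662 0.8591881622245222 0.24749503281727347 M [0.57 1.98 0.28]
```

View pics/w8.png

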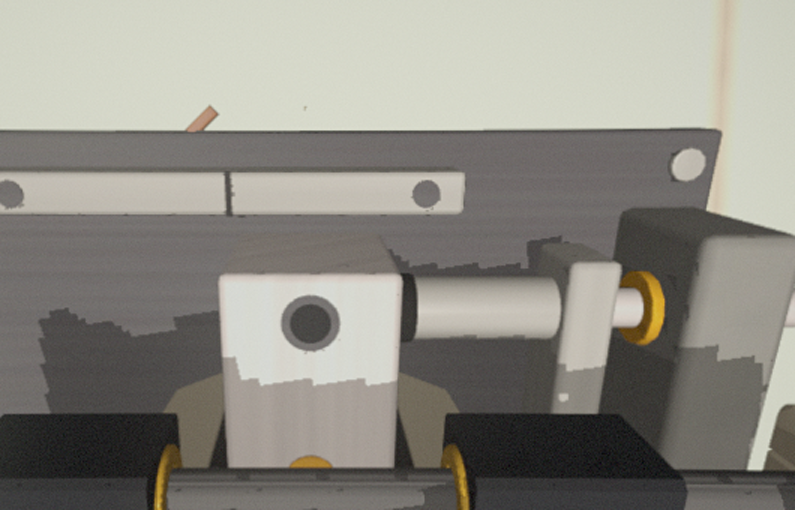

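View pics/s8.png

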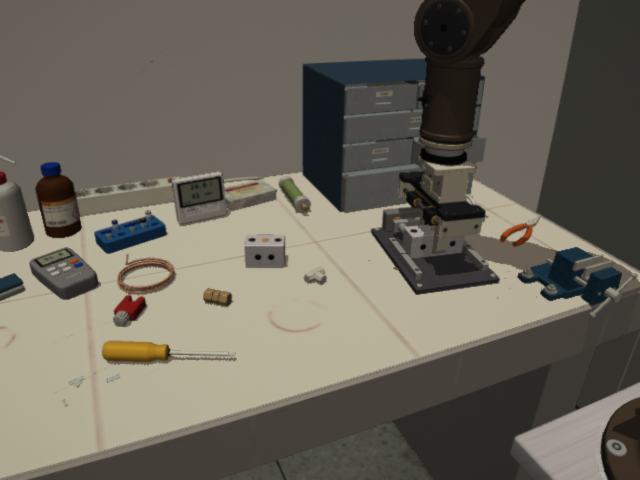

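The hold is steady at about 11 N and the other parts haven't moved: short block (265,251), tee (316,276), union (217,297). Handing in.

```bash
python3 -c "
from rig import robot
print(robot.sign_off())"
```

```text
the job is handed in; nothing more can be done
None
```

I put the longer block flat between the rails, clear of the pins. I then slid it against both pins and pushed the yoke to about half travel. I handed the job in at about 14.6 s, still gripping and pressing on the spring.

**Last checks**
- **Push:** it held steady at about 10–11.5 N along the jig, including an estimated 1–2 N of base friction.
- **Yoke travel:** the crossbar in the side view gave about 10.2 mm. The tool position, read against my camera estimate of the jig, gave about 9.1 mm. They differ by about 1 mm, within the 2 mm calibration. After those readings I made one last advance of 0.3 mm, of which the tool moved only about 0.1 mm. The yoke never came near its back stop.
- **Near face:** most corner readings put it at jig x of about -18 to -20 mm, against the witness lines at -20 mm. A few hand-picked scene corners disagreed, at -14, -17.5 and -34 mm, and I put those down to poorly visible edges.
- **Contact and seating:** the left pin in the wrist view and the right pin in the side view both touch the block, and it rests on the base with about 0.25° of tilt.
- **Forces:** while the block slid along the base, the tool force rose to about 26 N (20 N of it vertical), so I eased it up by about 0.5 mm. I lowered it again just before the pins, so it slid the next few millimetres barely touching the base.
- **Other parts:** the short block and both fittings look unmoved in the last scene picture.

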